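Feed a row of tip boxes to the end stop and shut the gate

TASK

Push the row of three tip boxes along the loading track as one train, from behind the last box, until the front box is fully home against the end stop and the row is closed up. Then push the gate bar round until it lies fully across the track behind the last box. Only push: do not lift or tip the boxes or let the row come apart, and leave everything else on the bench where it is.

Things in the scene. Friction and masses are not known exactly. Their poses are not given: they have to be found in the camera images.
- track: fixed aluminium track, 440x140 mm; origin at the centre of its underside; y runs along it from the end stop (-y) to the open end (+y), x across it to the gate's side. Floor 6 mm thick; walls inside at x = -63 and +63 mm, 29 mm tall; end plate 56 mm tall, its pads' faces at y = -208 mm. With the row home the box centres are at y = -165, -79, +7 mm and the last rear face at +50 mm
- front_box: closed pipette tip box, red and off-white with a clear lid, 86 mm along the track, 122 mm across it, 78 mm tall, solid, about 0.14 kg, standing loose on the track floor; origin at the centre of its underside, x along the track away from the end stop, z up. The one nearest the end stop
- middle_box: closed pipette tip box, red and off-white with a clear lid, 86 mm along the track, 122 mm across it, 78 mm tall, solid, about 0.14 kg, standing loose on the track floor; origin at the centre of its underside, x along the track away from the end stop, z up. The one in the middle of the row
- last_box: closed pipette tip box, red and off-white with a clear lid, 86 mm along the track, 122 mm across it, 78 mm tall, solid, about 0.14 kg, standing loose on the track floor; origin at the centre of its underside, x along the track away from the end stop, z up. The one nearest the open end; its rear face is 43 mm from its centre, 60 to 130 mm short of home at the start
- gate_bar (a joint): angle of the swinging steel gate bar (rad): 0 along the track (pointing to the track's +y), negative when swung outward, 1.57 (hard stop) straight across the track, pointing to the track's -x. Closes anticlockwise seen from above; no spring, light friction (under 0.1 N m), stays where it is left. Starts open, at -0.45 to -0.05
- gate_pivot (a point): pivot of the gate bar, at the bar's mid-height: 83 mm to +x and 62 mm to +y of the track's origin, 54 mm above the bench; the pivot post has radius 12 mm and its top is 70 mm above the bench
- gate_push (a point): point on the middle line of the gate bar, 85 mm from the pivot, at mid-height (54 mm above the bench), a good place to push. The bar is 10 mm thick, 18 mm tall (45 to 63 mm above the bench, so it passes over the track wall) and 129 mm long from the pivot, with a black round end of 14 mm diameter
- timer: bystander: small white timer 62x66x17 mm lying beside the track on the side away from the gate; origin under its centre
- marker_near: bystander: marker pen 13x138x14 mm lying beside the track on the side away from the gate; origin under its centre
- forceps: bystander: steel forceps 23x128x10 mm lying beside the track on the gate's side, towards the end stop; origin under its centre
- spare_box: bystander: low red tip box with a lid, 100x142x58 mm, at the back left of the bench; not part of the row; origin under its centre
- tube15_0: bystander: capped tube lying at the back right, 108x22x22 mm
- tube15_1: bystander: the second capped tube lying at the back right, 108x22x22 mm
- tape_masking: bystander: roll of masking tape at the right, 96 mm across, 25 mm tall; origin under its centre
- marker_1: bystander: marker pen at the right, 13x138x14 mm; origin under its centre
Not all that is in view belongs to the job. What is shaped like the last_box but green is not meant.

How it is judged:
By the outcome, as a careful person would: the job done as asked, in the order asked, and still so for the second after the job is handed in, with the robot touching nothing.
It also fails if it takes over 51 s, if anything falls off the work surface, if the arm or the gripper's body presses on something with over 40 N, if the wrist force passes 120 N, or if a joint passes its speed limit or range.

ROBOT

A 6-joint arm with a two-finger parallel gripper is mounted at the origin on a cart in front of the work surface, level with it; the furniture and walls round the work are solid. World frame = base frame: x ahead of the robot, y to its left, z up, the work surface at z = 0. Lengths are in m, angles in rad, forces in N, time in s.
With the tool pointing down it reaches from about 0.15 to 0.775 m from the base axis. Payload 6.1 kg.
Tool frame: the origin (TCP) lies on the centre line of the jaws, within the pads' length; the fingertips stand 11 mm ahead of it and the grasp point (between the pads) lies 8 mm behind it; z points along the fingers, y is the line along which they close (so a half turn about z gives the same grasp; the last joint's range is limited). The gripper opens to 85 mm and grips with 20 to 120 N. Pads are 22 mm wide; open, the fingers measure 114 mm over their backs; the gripper's body (76 mm by 85 mm) begins 54 mm behind the grasp point. The pads swing forward as they close: fully open they stand 13 mm farther back than shut.
Start: joints at [0, 0.126, -0.04, 1.405, 0, 1.571], TCP at [0.525, -0, 0.242] pointing down, gripper open.
Joint ranges: [-2.72, 2.72], [-0.95, 1.95], [-1.27, 1.35], [-1.78, 2.02], [-1.46, 1.47], [-3.14, 3.14]. Speed limits (rad/s): [2.39, 2.39, 3.01, 3.14, 3.14, 3.14].

INTERFACE

Orientations are given as a unit quaternion [x, y, z, w].
In Python, from workcell import env gives the robot as it stands. Calls block until the motion is done:
- env.reach(position, orientation): joint-space move of the TCP to a pose.
- env.movel(position, velocity=0.15, rotation=None): straight line of the TCP; rotation=None keeps the orientation; velocity is the mean speed in m/s.
- env.move_joints(angles): joint-space move.
- env.move_gripper(opening): finger opening in m; the grip force is fixed at half the most; returns when the fingers have stopped.
- env.sleep(seconds).
- env.ik(position, orientation): joint angles nearest the present ones, or None.
- env.read_state(): the state.
- env.capture(name): name is "scene" or "side" or "wrist"; returns the picture (400x640x3 uint8, red, green, blue); there is no depth.
- env.calibration(name): a dict with "fov_y" (degrees; the focal length in pixels is half the picture's height over the tangent of half this angle, whatever the lens; pixels are square), "cx", "cy" (the principal point, pixels), "dist_coeffs" ([k1, k2, p1, p2, k3] as OpenCV has them; the pictures are not rectified), "view" (4x4, takes a point from world to camera coordinates). Camera axes: x right, y down, z forward; pixel columns grow to the right and rows downward; lengths in m; the calibration is good to about 2 mm. A picture is of the moment at which its call begins: read the wrist's pose just before it. calibration takes no time and is no camera call; for the wrist camera it gives the pose at the moment of the call.
A pose or a line that the arm cannot do raises env.MotionError and nothing moves.
- env.finish_job(): hands the job in; it is judged then, once.
The state is a dict: "clock": time; "qpos": joint angles; "joint_velocities": joint speeds; "tau": joint torques, N m; "ee_pos": TCP position; "ee_rot": TCP orientation; "wrist_force": force on the tool from outside, world axes, zero at the start; "wrist_torque": the same for the moment, N m; "opening": finger opening in m; "grip_force": force on a finger pad.
Only numpy, scipy, OpenCV 4.12 (cv2) and the standard library are available. Lean on these libraries where they do the work, as an engineer would, in place of code of your own. Each camera call takes 0.05 s, during which the arm holds its last target. There are 200 camera calls.

## Working session

There is one attempt and no reset: what is moved stays moved. The work goes in short steps, each a Python script; the robot and the scene stay as the last script left them, time stands still between calls to the robot, and variables do not carry over. Pictures are saved under pics/ and viewed, at most 10 in all, crops included, and the job is handed in when it is done.

```bash
mkdir -p pics; ls; cat > h.py <<'E'
import numpy as np, cv2
from workcell import env
def save(n,img): cv2.imwrite(f'pics/{n}.png',img[:,:,::-1])
def K(c):
    f=200/np.tan(np.radians(c['fov_y'])/2)
    return np.array([[f,0,c['cx']],[0,f,c['cy']],[0,0,1.]]),np.array(c['dist_coeffs'],float)
def ray(c,uv):
    k,d=K(c); p=cv2.undistortPoints(np.array(uv,float).reshape(-1,1,2),k,d).reshape(-1,2)
    V=np.array(c['view']); R=V[:3,:3]; o=-R.T@V[:3,3]
    return o,np.c_[p,np.ones(len(p))]@R
def onplane(c,uv,z):
    o,d=ray(c,uv); return o+d*((z-o[2])/d[:,2])[:,None]
def proj(c,P):
    k,d=K(c); V=np.array(c['view']); 
    return cv2.projectPoints(np.array(P,float).reshape(-1,1,3),cv2.Rodrigues(V[:3,:3])[0],V[:3,3],k,d)[0].reshape(-1,2)
E
python3 - <<'E'
from h import *
for n in('scene','side'):
    save(n,env.capture(n)); c=env.calibration(n); print(n,c['fov_y'],c['dist_coeffs'],ray(c,[[320,200]]))
s=env.read_state(); print(s['clock'],s['ee_pos'],s['ee_rot'])
E
```

```text
pics
scene 44.78164841959902 [-0.14119933  0.          0.          0.          0.        ] (array([-0.0971384 , -1.19457488,  0.95148243]), array([[ 0.41799108,  0.7130846 , -0.56298801]]))
side 43.8845878702487 [0.02652732 0.         0.         0.         0.        ] (array([-0.27764749, -0.41003221,  1.24336862]), array([[ 0.56444618,  0.21669058, -0.79659265]]))
0.1 [ 5.24664081e-01 -3.67177202e-06  2.41610445e-01] [ 7.07109602e-01  7.07103602e-01 -4.94571156e-04 -5.11379678e-04]
```

View pics/scene.png

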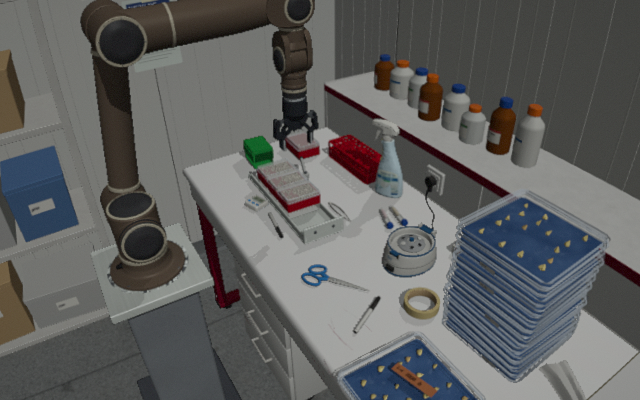

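View pics/side.png

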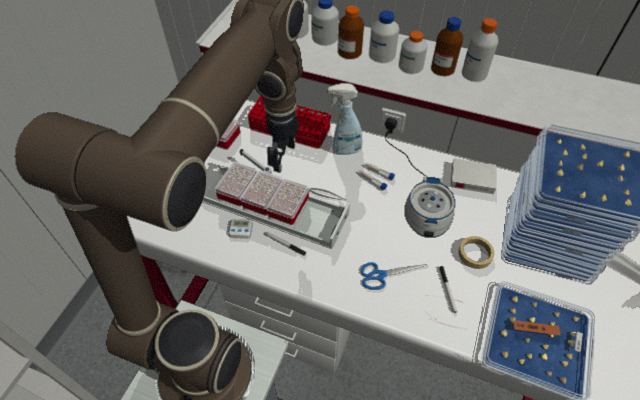

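```bash
python3 - <<'E'
import cv2, numpy as np
a=cv2.imread('pics/scene.png')[120:260,220:370]; b=cv2.imread('pics/side.png')[130:270,190:370]
cv2.imwrite('pics/c1.png',cv2.resize(b,None,fx=4.2,fy=4.2,interpolation=cv2.INTER_CUBIC))
cv2.imwrite('pics/c2.png',cv2.resize(a,None,fx=4.2,fy=4.2,interpolation=cv2.INTER_CUBIC))
E
```

```text
(no output)
```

View pics/c1.png

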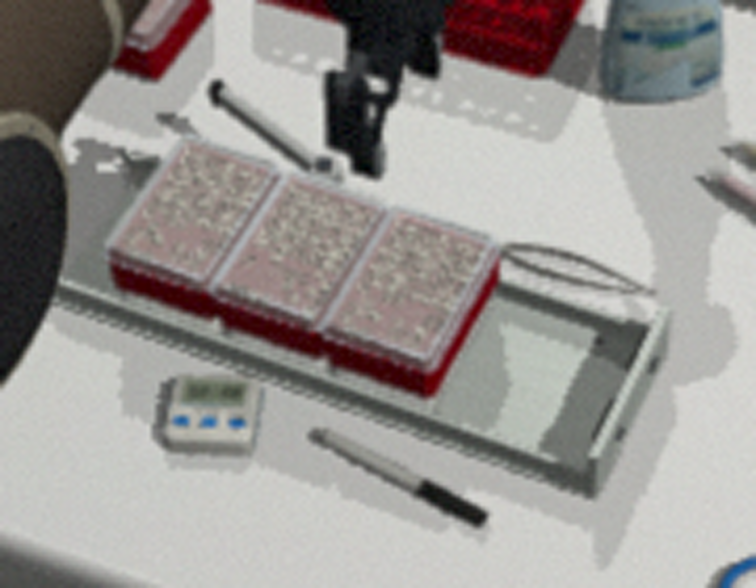

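View pics/c2.png

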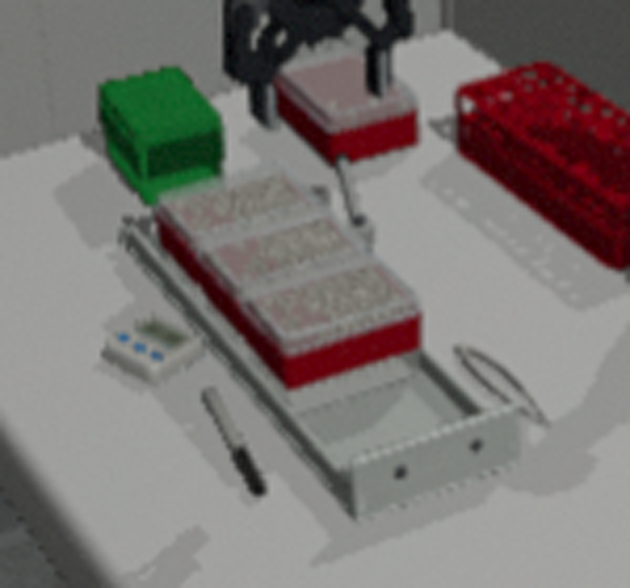

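```bash
python3 - <<'E'
from h import *
c=env.calibration('side'); s=lambda *p:[(x/4.2+190-.4,y/4.2+130-.4) for x,y in p]
t=lambda *p:[(x/4.2+220-.4,y/4.2+120-.4) for x,y in p]
print('plate side',onplane(c,s((664,312),(594,455)),.056).round(3))
print('box tops side',onplane(c,s((185,138),(110,245),(497,240),(425,365)),.084).round(3))
print('gate tip,pivot',onplane(c,s((217,93),(328,163)),.06).round(3))
c=env.calibration('scene')
print('plate scene',onplane(c,t((522,408),(352,470)),.056).round(3))
print('green',onplane(c,t((100,85),(145,155),(220,128),(180,68)),.08).round(3))
print('gate',onplane(c,t((345,165),(360,230)),.06).round(3))
save('w1',env.capture('wrist'))
E
```

```text
plate side [[ 0.58  -0.169  0.056]
 [ 0.449 -0.165  0.056]]
box tops side [[ 0.584  0.209  0.084]
 [ 0.474  0.212  0.084]
 [ 0.577 -0.043  0.084]
 [ 0.458 -0.038  0.084]]
gate tip,pivot [[0.652 0.22  0.06 ]
 [0.618 0.11  0.06 ]]
plate scene [[ 0.583 -0.18   0.056]
 [ 0.439 -0.177  0.056]]
green [[0.513 0.433 0.08 ]
 [0.492 0.286 0.08 ]
 [0.57  0.294 0.08 ]
 [0.591 0.423 0.08 ]]
gate [[0.648 0.205 0.06 ]
 [0.604 0.101 0.06 ]]
```

View pics/w1.png

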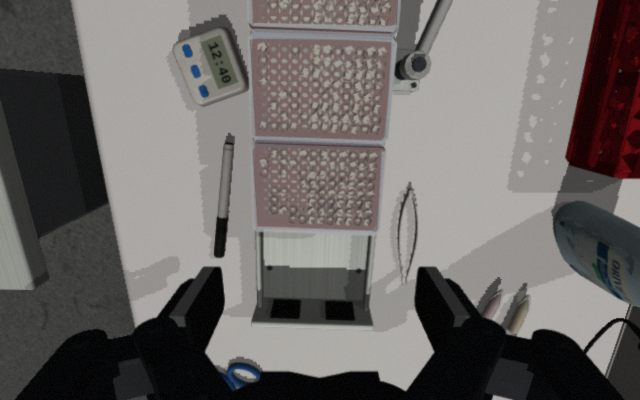

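```bash
python3 - <<'E'
from h import *
c=env.calibration('wrist'); print(ray(c,[[320,200]]))
print('plate top outer',onplane(c,[[252,323],[372,322]],.056).round(4))
print('pivot top',onplane(c,[[415,66]],.070).round(4))
print('bar far',onplane(c,[[443,5]],.063).round(4))
print('front box top front corners, lid seams L,R',onplane(c,[[255,230],[379,230],[252,139],[386,139],[248,32],[396,32]],.084).round(4))
# approach and look
env.reach([0.514,0.10,0.26],[.70711,.70711,0,0])
env.move_gripper(0.05)
c=env.calibration('wrist'); save('w2',env.capture('wrist')); import json
json.dump({k:np.array(v).tolist() for k,v in c.items()},open('w2.json','w'))
s=env.read_state(); print(s['clock'],s['ee_pos'],s['opening'],s['wrist_force'])
E
```

```text
(array([0.52524332, 0.07814136, 0.37349691]), array([[ 0.00153479, -0.29368891, -0.95602622]]))
plate top outer [[ 0.4485 -0.1655  0.056 ]
 [ 0.5848 -0.1641  0.056 ]]
pivot top [[0.6062 0.1037 0.07  ]]
bar far [[0.6275 0.1517 0.063 ]]
front box top front corners, lid seams L,R [[ 0.4648 -0.0402  0.084 ]
 [ 0.581  -0.0402  0.084 ]
 [ 0.4673  0.0441  0.084 ]
 [ 0.5824  0.044   0.084 ]
 [ 0.469   0.1275  0.084 ]
 [ 0.5855  0.1274  0.084 ]]
1.1333 [0.51405892 0.09951764 0.2599557 ] 0.04991863019469329 [-0.22946728 -0.39392453 -0.24820944]
```

View pics/w2.png

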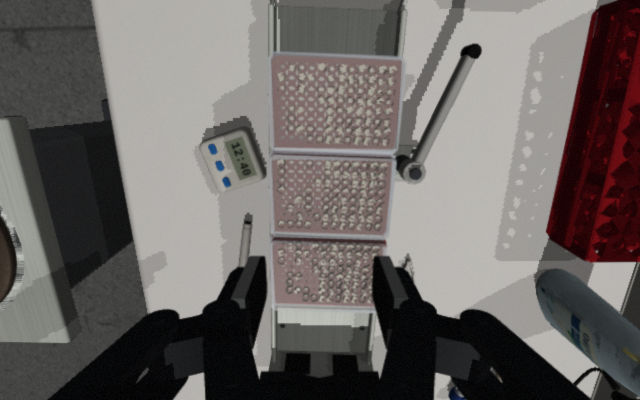

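```bash
python3 - <<'E'
from h import *
import json
c=json.load(open('w2.json'))
P=lambda uv,z: onplane(c,uv,z).round(4).tolist()
print('last rear corners',P([[272,54],[402,54]],.084),'front corners',P([[272,152],[398,152]],.084))
print('seam2',P([[272,237],[388,237]],.084))
print('pivot',P([[413,173]],.07),'bar end',P([[472,50]],.063))
print('wall tops rear',P([[271,5],[404,5],[273,50],[402,45]],.035))
E
```

```text
last rear corners [[0.4746, 0.2129, 0.084], [0.5851, 0.2129, 0.084]] front corners [[0.471, 0.1295, 0.084], [0.5874, 0.1293, 0.084]]
seam2 [[0.4671, 0.0443, 0.084], [0.5834, 0.0441, 0.084]]
pivot [[0.607, 0.1064, 0.07]] bar end [[0.6536, 0.219, 0.063]]
wall tops rear [[0.469, 0.2617, 0.035], [0.5953, 0.2616, 0.035], [0.4693, 0.2222, 0.035], [0.5958, 0.2267, 0.035]]
```

```bash
cat >> h.py <<'E'
from scipy.spatial.transform import Rotation as R
PHI=-0.03
def quat(a): return (R.from_euler('z',a)*R.from_quat([.7071068,.7071068,0,0])).as_quat()
YD=np.array([.03,1]); 
def cl(y,z): return [0.5233+.03*(y-.055),y,z]
E
python3 - <<'E'
from h import *
env.reach(cl(0.242,.19),quat(PHI))
c=env.calibration('wrist'); save('w3',env.capture('wrist'))
s=env.read_state(); print(s['clock'],s['ee_pos'],s['wrist_force'])
import json
json.dump({k:np.array(v).tolist() for k,v in c.items()},open('w3.json','w'))
E
```

```text
1.8667 [0.52915908 0.24131069 0.19080829] [ 0.6084822  -0.39944611  0.90936035]
```

View pics/w3.png

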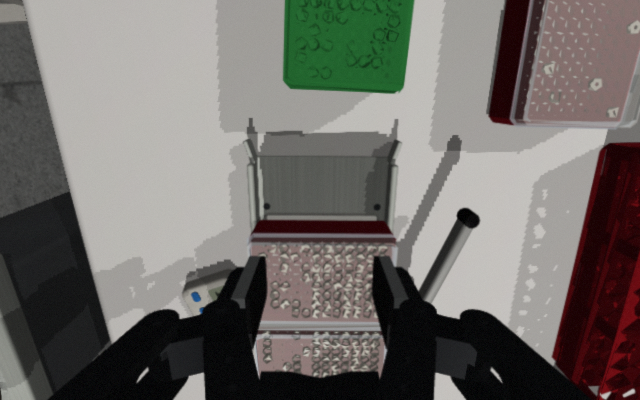

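```bash
python3 - <<'E'
from h import *
import json
c=json.load(open('w3.json'))
print('rear top',onplane(c,[[249,236],[396,234]],.084).round(4).tolist(),'rear bottom',onplane(c,[[258,220],[390,219]],.012).round(4).tolist(),'track end',onplane(c,[[258,157],[390,155]],.006).round(4).tolist(),'green',onplane(c,[[287,86],[403,90]],.07).round(4).tolist())
f0=np.array(env.read_state()['wrist_force'])
env.movel(cl(0.242,.040),velocity=.12)
s=env.read_state(); print(s['clock'],s['ee_pos'],s['wrist_force']-f0)
env.sleep(.2); f0=np.array(env.read_state()['wrist_force']); print(f0)
y=.242
while y>.165:
    y-=.005; env.movel(cl(y,.040),velocity=.04); s=env.read_state(); f=s['wrist_force']-f0
    print(round(y,3),round(s['ee_pos'][1],4),f.round(1))
    if np.linalg.norm(f)>12: break
print(s['clock'])
E
```

```text
rear top [[0.4742, 0.2193, 0.084], [0.588, 0.2175, 0.084]] rear bottom [[0.4674, 0.2057, 0.012], [0.5984, 0.2028, 0.012]] track end [[0.4717, 0.2674, 0.006], [0.5974, 0.2656, 0.006]] green [[0.5088, 0.3283, 0.07], [0.5918, 0.3232, 0.07]]
3.2667 [0.52946219 0.24220552 0.04082246] [-1.37423912  1.06242122 -0.41827432]
[-0.20332892  0.23477969 -0.2166114 ]
0.237 0.2367 [-0.3 -0.2  0.3]
0.232 0.2317 [ 0.5  0.1 -0.4]
0.227 0.2267 [0.3 0.5 0.7]
0.222 0.2217 [ 0.   0.4 -0.7]
0.217 0.2166 [ 0.1 -0.1  0.3]
0.212 0.2115 [ 0.4 -0.5  1.1]
0.207 0.2065 [ 0.8 -0.7 -0.2]
0.202 0.2015 [ 0.5  0.7 -1.4]
0.197 0.1965 [0.  0.3 0.7]
0.192 0.1916 [ 0.3 -0.2  0.4]
0.187 0.1866 [-0.1  0.6 -0. ]
0.182 0.1815 [-0.5  0.2  0.4]
0.177 0.1765 [ 1.1  0.1 -0.1]
0.172 0.1716 [ 0.6 -0.2  0.1]
0.167 0.1666 [-0.4 -0.4 -0.2]
0.162 0.1615 [ 1.2  0.4 -0.4]
7.8667
```

```bash
python3 - <<'E'
from h import *
a=env.capture('side')[130:270,190:370]; b=env.capture('wrist')
a=cv2.resize(a,(514,400),interpolation=cv2.INTER_CUBIC); save('m1',cv2.resize(np.hstack([a,b]),(800,277)))
E
```

```text
(no output)
```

View pics/m1.png

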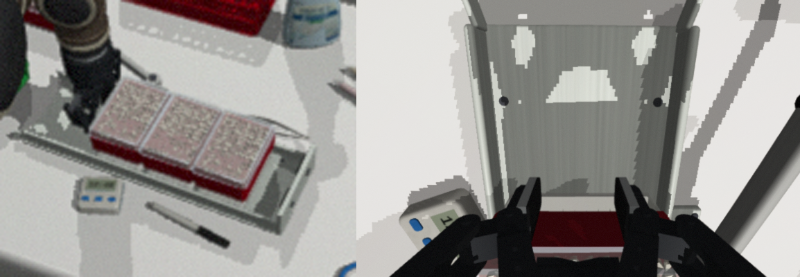

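The row is moving as one closed train with the fingers behind its rear face. I'll continue the push until the end stop shows up in the force.

```bash
python3 - <<'E'
from h import *
f0=np.array([-.2,.2,-.2]); y=.162
env.movel(cl(.125,.040),velocity=.05); y=.125
while y>.085:
    y-=.002; env.movel(cl(y,.040),velocity=.03); s=env.read_state(); f=s['wrist_force']-f0
    print(round(y,4),round(s['ee_pos'][1],4),f.round(1))
    if f[1]>10: break
print(s['clock'])
E
```

```text
0.123 0.123 [-0.6 -0.4  0.8]
0.121 0.1211 [ 0.4  1.2 -0.7]
0.119 0.1189 [ 0.8  2.  -0.9]
0.117 0.1168 [ 0.4 -0.   0. ]
0.115 0.1148 [ 0.   0.7 -0.3]
0.113 0.1128 [ 0.5  1.3 -0.7]
0.111 0.1113 [ 0.3  4.3 -1. ]
0.109 0.1112 [ 1.5 12.8 -0.1]
10.8583
```

```bash
python3 - <<'E'
from h import *
q=quat(PHI)
env.movel(cl(.135,.040),velocity=.08); env.movel(cl(.137,.17),velocity=.15)
env.move_gripper(0)
pv=np.array([.607,.106]); 
def pos(a,z,gap=0):
    u=np.array([-np.sin(a),np.cos(a)]); n=np.array([-np.cos(a),-np.sin(a)])
    w=a-PHI; h=.0145*abs(np.cos(w))+.011*abs(np.sin(w))
    return [*(pv+.085*u-n*(.005+h+gap)),z]
env.reach(pos(-.39,.17,.022),q); env.movel(pos(-.39,.058,.022),velocity=.12)
env.sleep(.2); f0=np.array(env.read_state()['wrist_force']); print(f0.round(1),env.read_state()['ee_pos'])
for a in np.arange(-.39,1.40,.1):
    env.movel(pos(a,.058),velocity=.08); s=env.read_state(); f=s['wrist_force']-f0
    print(round(a,2),f.round(1))
    if np.linalg.norm(f)>12: break
print(s['clock'],s['ee_pos'])
save('m2',np.vstack([env.capture('wrist')]))
E
```

```text
[-0.5 -0.4  1.1] [0.68091563 0.16780707 0.05889403]
-0.39 [ 0.9  0.2 -1.4]
-0.29 [ 0.4  0.4 -0.7]
-0.19 [ 0.5 -0.  -0.7]
-0.09 [-0.2  0.2  0.4]
0.01 [ 0.6  0.1 -1.4]
0.11 [ 0.3 -0.1 -0.6]
0.21 [ 0.7  0.4 -1.6]
0.31 [ 1.1  1.3 -1.3]
0.41 [ 0.4  0.3 -1.5]
0.51 [ 1.6  0.2 -1.7]
0.61 [ 0.8  0.6 -1.3]
0.71 [ 0.7  0.3 -0.4]
0.81 [ 0.1  1.  -0.4]
0.91 [-0.   0.2 -0.4]
1.01 [ 1.   0.4 -1.3]
1.11 [ 0.1  0.2 -1.7]
1.21 [ 0.2  0.4 -0.6]
1.31 [ 1.1  0.6 -1.4]
19.7167 [0.52939983 0.1457791  0.05798467]
```

View pics/m2.png

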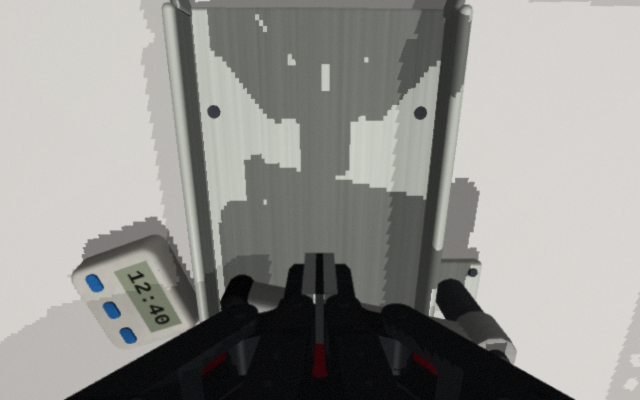

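The bar is ahead of the fingers, with its black end at about (238,292), and it is nearly across. I'll press it to the hard stop.

```bash
python3 - <<'E'
from h import *
pv=np.array([.607,.106])
def pos(a,z,gap=0):
    u=np.array([-np.sin(a),np.cos(a)]); n=np.array([-np.cos(a),-np.sin(a)])
    w=a-PHI; h=.0145*abs(np.cos(w))+.011*abs(np.sin(w))
    return [*(pv+.085*u-n*(.005+h+gap)),z]
f0=np.array([0,0,.2])
for a in np.arange(1.36,1.75,.02):
    env.movel(pos(a,.058),velocity=.03); s=env.read_state(); f=s['wrist_force']-f0
    print(round(a,2),f.round(1),s['ee_pos'][:2].round(4))
    if f[1]>8: break
p=np.array(s['ee_pos']); print(s['clock'])
p[1]+=.03; env.movel(p,velocity=.06); p[2]=.25; env.movel(p,velocity=.15)
env.reach([.525,.06,.34],quat(PHI))
c=env.calibration('wrist'); b=env.capture('wrist')
import json; json.dump({k:np.array(v).tolist() for k,v in c.items()},open('m3.json','w'))
save('m3',b); print(env.read_state()['clock'])
save('side2',env.capture('side'))
E
```

```text
1.36 [ 1.  -0.3  0.3] [0.5276 0.1416]
1.38 [ 0.3  0.8 -0.2] [0.5269 0.1399]
1.4 [-0.   0.9 -0.6] [0.5262 0.138 ]
1.42 [ 1.1  0.7 -0.1] [0.5255 0.1361]
1.44 [ 0.7 -0.1 -0.2] [0.5249 0.1342]
1.46 [0.  0.  0.5] [0.5243 0.1323]
1.48 [-0.4 -0.1 -0.7] [0.5238 0.1303]
1.5 [ 0.3  1.1 -0.8] [0.5233 0.1284]
1.52 [-0.4 -0.4  0.5] [0.5228 0.1264]
1.54 [ 1.2  5.1 -1.3] [0.5227 0.1255]
1.56 [ 2.5 10.3 -2.3] [0.5227 0.1253]
22.5833
25.3333
```

View pics/m3.png

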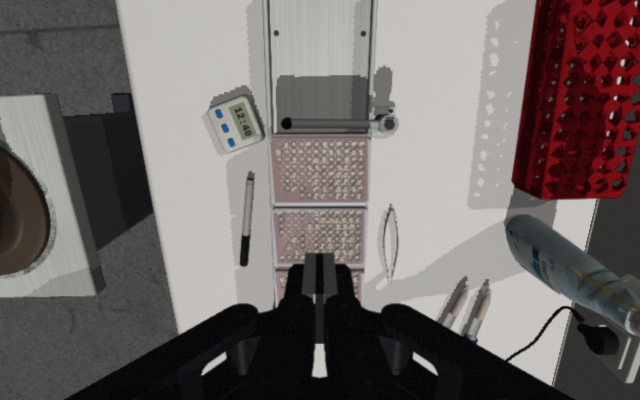

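```bash
python3 - <<'E'
from h import *
import json
c=json.load(open('m3.json'))
P=lambda uv,z: onplane(c,uv,z).round(4).tolist()
print('rear',P([[273,135],[368,135]],.084),'seams',P([[320,206],[320,267]],.084))
print('bar',P([[287,124],[388,124]],.063))
c=env.calibration('side')
im=cv2.imread('pics/side2.png'); 
# front-box front red face vs plate: bare-floor gap along the centre line, at floor-level and lid-level expectations
print('lid front edge home px',proj(c,[[.518,-.1615,.084]]),'plate inner top px',proj(c,[[.518,-.1625,.056]]))
hsv=cv2.cvtColor(im,cv2.COLOR_BGR2HSV); m=((hsv[...,0]<8)|(hsv[...,0]>172))&(hsv[...,1]>150)&(hsv[...,2]>50)
ys,xs=np.where(m[200:260,225:345]); print('red near side right extent',xs.max()+225,ys[xs.argmax()]+200)
print('expected near front red corner home',proj(c,[[.458,-.160,.05],[.458,-.155,.05],[.458,-.15,.05]]))
E
```

```text
rear [[0.4739, 0.0991, 0.084], [0.5824, 0.0956, 0.084]] seams [[0.525, 0.012, 0.084], [0.5224, -0.0713, 0.084]]
bar [[0.4886, 0.1093, 0.063], [0.6091, 0.1056, 0.063]]
lid front edge home px [[338.47921892 213.37676507]] plate inner top px [[338.50681878 219.07725531]]
red near side right extent 343 208
expected near front red corner home [[330.50611685 236.07071493]
 [328.86688336 235.53939781]
 [327.23030538 235.00896157]]
```

The last rear face is at y ≈ 0.097 (home is about 0.0965) and the box spacing is about 86 mm. The gate is on its stop and the arm is clear, so I'm handing in.

```bash
python3 -c "
from workcell import env
print(env.finish_job())"
```

```text
the job is handed in; nothing more can be done
None
```

The job is handed in: the three boxes were pushed as one train until the force rose at the end stop (about 13 N), then the gate bar was pushed to its hard stop behind the last box (about 10 N), with about 25 s on the clock at the last reading; no verdict was returned.

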